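Stand the sample bottle at the light meter and hold its shutter open at the mark

ROBOT

A 7-joint arm with a two-finger parallel gripper is mounted at the origin on the work surface. World frame = base frame: x ahead of the robot, y to its left, z up, the work surface at z = 0. Lengths are in m, angles in rad, forces in N, time in s.
With the tool pointing down it reaches from about 0.35 to 0.9 m from the base axis. Payload 8.1 kg.
Tool frame: the origin (TCP) lies midway between the tips of the shut fingers; the grasp point (between the pads) lies 19 mm behind it (arm.hold_point_z is the distance from the TCP to the grasp point, in m); z points along the fingers, y is the direction in which the jaws open and shut (so a half turn about z gives the same grasp; the last joint's range is limited). The gripper opens to 92 mm and grips with 3 to 60 N. Pads are 19 mm wide; open, the fingers measure 130 mm over their backs; the gripper's body (75 mm by 190 mm) begins 47 mm behind the grasp point.
Start: joints at [-1.241, 0.434, 0.025, 1.573, -0.012, 1.134, -0.075], TCP at [0.262, 0.567, 0.227] pointing down, gripper open.
Joint ranges: [-2.62, 2.62], [-0.44, 2.09], [-1.27, 1.32], [0.08, 2.57], [-1.32, 4.46], [0.12, 2], [-2.74, 2.74]. Speed limits (rad/s): [2.22, 2.22, 3.01, 3.01, 3.14, 3.14, 3.14].

INTERFACE

Orientations are given as a rotation vector (axis times angle).
In Python, from cell import arm gives the robot as it stands.
- The arm moves only by the shell command python3 -m pendant 'ROWS' [FORCE]. ROWS is JSON, a list of rows, each a list of 3 entries, a list of its own where there are three numbers: the shift along the tool's x, y, z in m, then the turn, a rotation vector about the tool's x, y, z in degrees, then the finger opening in m, from 0 to 0.0918. A call has 1 to 10 rows; each row shifts and turns the commanded pose from where the row before left it, along the tool's axes as they then stand; what a row does not reach is not made up. A row lasts 1/8 s, in which the tool goes at most 62.5 mm and 10.7 degrees, less where a joint would pass 70% of its speed; a pose out of reach is approached as far as the arm can. A call with a gripper value outside its range is refused whole. The fingers move at their own pace and stop on an object; FORCE is the grip in N (left out, the last holds). Time passes only in rows, so rows that do not move let the fingers close. It gives the time, the measured TCP pose, the force and the opening at its end, in the units of the state.
- arm.observe(): the state, without advancing time (a new reading comes with each control period).
- arm.get_image(name): name is "scene" or "top"; returns (picture, depth): 400x640x3 uint8, red, green, blue; 400x640 float32, m along the optical axis (not along the pixel's ray), 0 where there is no reading.
- arm.camera_params(name): a dict with "fovy" (degrees; the focal length in pixels is half the picture's height over the tangent of half this angle, whatever the lens; pixels are square), "cx", "cy" (the principal point, pixels), "rvec" (rotation vector, rad) and "tvec" (3), from world to camera coordinates, as OpenCV has them. Camera axes: x right, y down, z forward; pixel columns grow to the right and rows downward; lengths in m; the calibration is good to about 2 mm. A picture is of the moment at which its call begins. camera_params takes no time and is no camera call.
- arm.sign_off(): hands the job in, once; it reports no verdict.
Trained networks look in the newest picture that a camera, given by its name, has taken for a name from the list of things; names that differ only in an ending like _2 or _b are one class to them, and where a whole thing is asked for, a point or a joint stands for the part that bears it (a point fixed in the world has none). Each returns a list of dicts, best first, with "conf" (0 to 1); they miss things now and then, are a little off and sometimes report something else, mostly with a low value. They report only what shows in the picture. A call takes as long as a camera call.
- arm.look_for(camera, label): "rect" ([centre column, centre row, width, height] in pixels, round what is visible of it).
- arm.masks_of(camera, label): "pixels" (400x640 bool, what is visible of it) and "rect" ([centre column, centre row, width, height] in pixels, round what is visible of it).
The state is a dict: "clock": time; "joints": joint angles; "dq": joint speeds; "joint_efforts": joint torques, N m; "position": TCP position; "ee_rot": TCP orientation; "force": force on the tool from outside, world axes, zero at the start; "ft_torque": the same for the moment, N m; "width": opening from 0.0 (shut) to 1.0 (fully open).
Only numpy, scipy, OpenCV 4.12 (cv2) and the standard library are available. Lean on these libraries where they do the work, as an engineer would, in place of code of your own. Each camera call takes 0.05 s, during which the arm holds its last target.

TASK

The amber sample bottle has toppled over on the lab bench: stand it upright on the light meter's round sample plate, well centred, and let go of it. Then pull the meter's spring-return shutter slide out by its upright tab until the tab lines up with the steel index on the scale bar, and finish while still holding it there with the gripper, because it springs shut if released. Leave the beaker, the jar and the computer mouse where they are.

Things in the scene. Friction and masses are not known exactly. Their poses are not given: they have to be found in the camera images.
- cap_center (a point): Centre of the amber glass bottle's white cap: cylinder 32 mm across, 24 mm tall, 113 mm above the foot, 12 mm below the top; 26 mm above the bench while lying. z = axis, foot to cap. Bottle: 300 g, 125 mm tall, body 52 mm across up to 78 mm, neck 26 mm. Starts lying, may roll. Pinched lightly (about 4 N) the cap turns between the pads as the bottle swings up; gripped harder it may stick.
- foot_center (a point): Centre of the bottle's flat underside, 52 mm across; same axes as cap_center. While lying, it is 26 mm above the bench and the foot's lower edge touches the bench below it.
- plate_center (a point): Centre of the top of the round aluminium sample plate, 100 mm across, top 6 mm above the bench, a fixed part of the meter in front of its lens. Axes as the meter's. The housing's front face is 65 mm from it along +x; the shut shutter's tab is at x +20, y -150 mm from it.
- meter: The fixed light meter: pale grey housing 140 mm deep (x) by 270 mm wide (y) by 65 mm high, origin under the housing's centre on the bench, x pointing to its back, away from the robot side; the sample plate and the shutter stick out of its front (-x). Its place and yaw differ from run to run.
- shutter (a joint): How far the shutter slide is pulled out of the meter's front (m): 0 shut, grows as it moves along the meter's -x, towards the robot side; hard stop at 0.085. A spring pulls it shut with about 5 N at 0 plus 1 N per 10 mm, so 8 to 12 N at the index.
- tab_center (a point): Grip point of the shutter slide's upright aluminium tab: on its centre line, 72 mm above the bench. Tab 12 mm thick along the pull (meter x), 40 mm wide (y), from 36 to 96 mm above the bench; when shut it stands 45 mm in front of the housing. Below it a steel blade 44 mm wide, with a 3 mm pointer in line with the tab's centre. Axes as the meter's.
- index: The mark: fixed steel index with an upright fin 3 mm thin on the black scale bar, 42 mm beside the tab's line (meter -y); fin top 44 mm above the bench. Origin on the bench below the fin, axes as the meter's. The tab is at the mark when its centre has the index's x in the meter's axes: 35 to 65 mm out from shut.
- beaker: Bystander: open glass beaker, 68 mm in diameter, 85 mm high; origin at its underside.
- jar: Bystander: white plastic jar with black lid, 60 mm in diameter, 60 mm high; origin at its underside.
- mouse: Bystander: grey computer mouse 105 x 60 x 32 mm; origin at its underside.

How it is judged:
On the way, in this order (a step that is already met when the one before it is completed fails the run):
1. the bottle stands upright on the sample plate, let go and at rest (angle between cap_center's own z axis and vertical below 0.1 rad and horizontal distance between foot_center and plate_center below 0.022 m and z of foot_center in the frame of plate_center between -0.004 and 0.004 m and contact force between bottle and the arm below 0.1 N and contact force between bottle and the fingers below 0.1 N and linear speed of bottle below 0.02 m/s), for 0.3 s.
2. with the bottle standing there, the fingers hold the shutter tab at the index (all of step 1 and x of tab_center in the frame of index between -0.005 and 0.005 m and contact force between the fingers and shutter above 3 N and velocity of joint shutter between -0.01 and 0.01 m/s), for 0.3 s.
At the end, for the whole second after the job is handed in: Bottle upright (0.1 rad) on the plate, within 22 mm of its centre, at rest, untouched by the robot; the shutter tab within 5 mm of the index along the pull, still, held by the fingers with over 3 N, no loose object touching the shutter (all of step 2 and contact force between shutter and beaker below 0.1 N and contact force between shutter and jar below 0.1 N and contact force between shutter and mouse below 0.1 N and contact force between shutter and bottle below 0.1 N); the arm keeps its last pose, push and grip.
It fails at once if the beaker is shifted by more than 30 mm or tipped over (distance of beaker from where it was at the start of the episode above 0.03 m or angle between beaker's own z axis and vertical above 0.4 rad).
It fails at once if the jar is shifted by more than 30 mm or tipped over (distance of jar from where it was at the start of the episode above 0.03 m or angle between jar's own z axis and vertical above 0.4 rad).
It fails at once if the mouse is shifted by more than 30 mm or tipped over (distance of mouse from where it was at the start of the episode above 0.03 m or angle between mouse's own z axis and vertical above 0.4 rad).
It also fails if it takes over 54 s, if anything falls off the work surface, if the arm or the gripper's body presses on something with over 40 N, if the wrist force passes 120 N, or if a joint passes its speed limit or range.

## Working session

There is one attempt and no reset: what is moved stays moved. The work goes in short steps, Python scripts to look and compute and a shell command to move; the robot and the scene stay as the last step left them, time stands still between calls to the robot, and variables do not carry over. Pictures are saved under pics/ and viewed, and the job is handed in when it is done.

```bash
ls; mkdir -p pics; cat > h.py <<'E'
import numpy as np, cv2
from scipy.spatial.transform import Rotation as R
from cell import arm
def cam(n):
    p=arm.camera_params(n); f=200/np.tan(np.radians(p['fovy'])/2)
    return f,p['cx'],p['cy'],R.from_rotvec(np.array(p['rvec']).ravel()).as_matrix(),np.array(p['tvec']).ravel()
def cloud(n,depth,mask=None):
    f,cx,cy,Rm,t=cam(n)
    v,u=np.nonzero((depth>0)&(mask if mask is not None else True))
    z=depth[v,u]; c=np.stack([(u-cx)*z/f,(v-cy)*z/f,z],1)
    return (c-t)@Rm
def proj(n,P):
    f,cx,cy,Rm,t=cam(n); c=np.atleast_2d(P)@Rm.T+t
    return np.stack([c[:,0]/c[:,2]*f+cx,c[:,1]/c[:,2]*f+cy],1)
def save(n,img): cv2.imwrite('pics/'+n+'.png',img[:,:,::-1])
E
python3 - <<'E'
from h import *
for n in ('scene','top'):
    im,d=arm.get_image(n); save(n+'0',im); np.savez(n+'0.npz',im=im,d=d); print(n,arm.camera_params(n))
    for l in ('cap_center','foot_center','plate_center','meter','tab_center','shutter','index','beaker','jar','mouse'):
        r=arm.masks_of(n,l)
        for q in r[:2]:
            P=cloud(n,d,q['pixels'])
            print(n,l,round(q['conf'],2),np.round(q['rect'],0),len(P),np.round(np.median(P,0),3) if len(P) else '',np.round(P.min(0),3) if len(P) else '',np.round(P.max(0),3) if len(P) else '')
print(arm.observe())
E
```

```text
pics
scene {'fovy': 49.15845573087424, 'cx': 316.4785667318287, 'cy': 203.17090574033816, 'rvec': array([ 1.08260315,  2.38395526, -1.05436086]), 'tvec': array([ 0.401296  , -0.18823199,  1.37005196])}
scene cap_center 0.56 [458. 283.  41.  52.] 1173 [0.494 0.298 0.044] [ 0.422  0.257 -0.002] [0.552 0.321 0.054]
scene foot_center 0.77 [459. 284.  33.  51.] 1219 [0.495 0.298 0.043] [ 0.425  0.257 -0.002] [0.552 0.322 0.054]
scene plate_center 0.93 [299. 241. 141. 115.] 8178 [ 0.649 -0.024  0.065] [ 0.434 -0.223 -0.003] [0.715 0.081 0.1  ]
scene meter 0.97 [297. 240. 142. 117.] 8352 [ 0.648 -0.024  0.065] [ 0.442 -0.25  -0.004] [0.715 0.081 0.1  ]
scene tab_center 0.91 [295. 196.  19.  30.] 396 [ 0.533 -0.129  0.057] [ 0.514 -0.174  0.017] [ 0.554 -0.109  0.1  ]
scene index 0.33 [218. 162.  35.  25.] 609 [ 0.543 -0.438  0.021] [ 0.476 -0.52  -0.004] [ 0.589 -0.412  0.036]
scene beaker 0.76 [280. 149.  24.  35.] 632 [ 0.404 -0.32   0.058] [ 0.361 -0.363 -0.002] [ 0.429 -0.296  0.086]
scene jar 0.94 [404. 355.  30.  42.] 1059 [0.712 0.305 0.058] [0.674 0.274 0.004] [0.73  0.329 0.064]
sc
[... 1374 characters left out ...]
.498 -0.001] [ 0.586 -0.416  0.037]
{'clock': 1.1, 'joints': array([-1.24060196,  0.43452774,  0.02501146,  1.57321567, -0.01158761,
        1.1339615 , -0.07509453]), 'dq': array([ 0.0004067 , -0.00076989, -0.00048946,  0.00080911,  0.00213138,
       -0.0014535 ,  0.00053225]), 'joint_efforts': array([ 7.88254454e-06, -6.67681503e+01,  9.84113999e-01, -3.14800036e+01,
       -6.05855207e-02,  3.34067247e-02,  6.56224302e-05]), 'position': array([0.26217235, 0.56737424, 0.22671866]), 'ee_rot': array([6.74661247e-01, 3.06826135e+00, 4.50407961e-05]), 'force': array([0.36518954, 0.36221204, 0.75880848]), 'ft_torque': array([-0.10100966, -0.04673021, -0.00020721]), 'width': 1.0019742266956873}
```

```bash
python3 - <<'E'
from h import *
z=np.load('top0.npz'); im=z['im']; 
cv2.imwrite('pics/topz.png',cv2.resize(im[100:300,130:530],None,fx=2,fy=2,interpolation=cv2.INTER_CUBIC)[:,:,::-1])
E
```

```text
(no output)
```

View pics/topz.png

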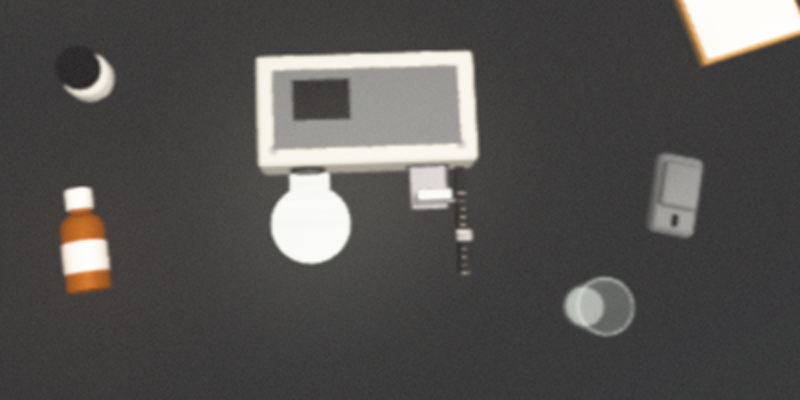

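View pics/scene0.png

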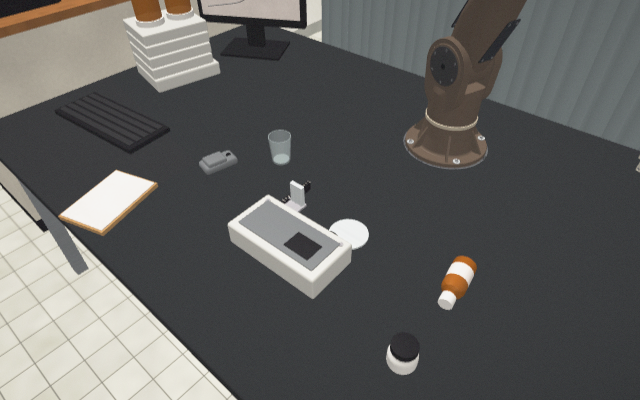

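The top view shows the bottle at zoomed (85,240), cap away from the robot. The plate is at (311,224), the tab at (434,194) and the index at (464,235). Next I measure them.

```bash
python3 - <<'E'
from h import *
def org(n):
    z=np.load(n+'0.npz'); f,cx,cy,Rm,t=cam(n); d=z['d']
    v,u=np.mgrid[:400,:640]; c=np.stack([(u-cx)*d/f,(v-cy)*d/f,d],-1); P=(c-t)@Rm; P[d<=0]=np.nan
    return z['im'].astype(float),P
for n in ('top','scene'):
    im,P=org(n); x,y,z=P[...,0],P[...,1],P[...,2]
    bench=(abs(z)<.01)&(x>.3)&(x<.8)&(abs(y)<.4)&(im.max(-1)<90); zb=np.median(z[bench]); print(n,'bench',zb)
    m=(abs(z-.065)<.006)&(x>.5)&(x<.78)&(y>-.22)&(y<.13)
    q=P[m][:,:2].astype(np.float32); r=cv2.minAreaRect(q); print(' meter rect',r)
    lo=np.percentile(q,[.5,99.5],0);print(lo, np.median(z[m]))
    for yawd in np.arange(-6,7,1.): pass
    pl=(z<.02)&(z>-.005)&(x>.4)&(x<.6)&(y>-.06)&(y<.12)&(im.min(-1)>140)
    q=P[pl]; c,rad=cv2.minEnclosingCircle(q[:,:2].astype(np.float32)); print(' plate',len(q),c,rad,np.median(q[:,2]),q[:,:2].min(0),q[:,:2].max(0))
    t=(z>.088)&(z<.106)&(x>.45)&(x<.6)&(y>-.22)&(y<-.08); q=P[t]; print(' tabtop',len(q),q.mean(0),q.min(0),q.max(0))
    b=(z>.012)&(z<.07)&(x>.4)&(x<.58)&(y>.24)&(y<.35); q=P[b]
    hi=q[q[:,2]>.02]; a=cv2.fitLine(q[:,:2].astype(np.float32),cv2.DIST_L2,0,.01,.01).ravel(); print(' bottle line',a, len(q)); 
    d=a[:2]*np.sign(a[0]); s=q[:,:2]@d; nn=np.array([-d[1],d[0]])
    for k in np.arange(s.min(),s.max(),.012):
        w=q[(s>=k)&(s<k+.012)]; print('   s %.3f cen %.4f %.4f  n-range %.4f %.4f zmax %.3f'%(k,*w[:,:2].mean(0),*np.percentile(w[:,:2]@nn,[1,99]),np.percentile(w[:,2],97)))
    print('  s range',s.min(),s.max(),'d',d,'n',nn)
E
```

```text
top bench 0.0004198251640268354
 meter rect ((0.6137458086013794, -0.058694928884506226), (0.19062155485153198, 0.26998037099838257), 0.8390231728553772)
[[ 0.56698372 -0.1914143 ]
 [ 0.70755273  0.07462277]] 0.06742806261641023
 plate 1390 (0.5209650993347168, 0.00927747506648302) 0.0687759593129158 0.00624271016667274 [ 0.45320739 -0.03956629] [0.56976034 0.06395134]
 tabtop 93 [ 0.52523163 -0.13539108  0.09596278] [ 0.51971763 -0.15374447  0.09085913] [ 0.53201683 -0.11560264  0.10104339]
 bottle line [0.98729116 0.15892173 0.47826976 0.28668746] 1012
   s 0.463 cen 0.4292 0.2801  n-range 0.1875 0.2343 zmax 0.053
   s 0.475 cen 0.4420 0.2810  n-range 0.1872 0.2359 zmax 0.054
   s 0.487 cen 0.4540 0.2822  n-range 0.1866 0.2358 zmax 0.055
   s 0.499 cen 0.4658 0.2839  n-range 0.1864 0.2345 zmax 0.054
   s 0.511 cen 0.4778 0.2859  n-range 0.1861 0.2355 zmax 0.055
   s 0.523 cen 0.4897 0.2884  n-range 0.1862 0.2341 zmax 0.053
   s 0.535 cen 0.5013 0.2894  n-range 0.1862 0.2317 zmax 0.053
   s 0.547 cen 0.5123 0.2920  n-range 0.1895 0.2278 zmax 0.050
   s 0.559 cen 0.5251 0.2957  n-ran
[... 914 characters left out ...]
range 0.2039 0.2532 zmax 0.053
   s 0.482 cen 0.4536 0.2917  n-range 0.2036 0.2530 zmax 0.053
   s 0.494 cen 0.4656 0.2934  n-range 0.2029 0.2538 zmax 0.052
   s 0.506 cen 0.4776 0.2953  n-range 0.2038 0.2540 zmax 0.053
   s 0.518 cen 0.4893 0.2965  n-range 0.2049 0.2534 zmax 0.053
   s 0.530 cen 0.5016 0.2987  n-range 0.2039 0.2539 zmax 0.052
   s 0.542 cen 0.5131 0.2993  n-range 0.2058 0.2517 zmax 0.049
   s 0.554 cen 0.5254 0.3003  n-range 0.2146 0.2439 zmax 0.042
   s 0.566 cen 0.5365 0.3034  n-range 0.2147 0.2448 zmax 0.043
   s 0.578 cen 0.5479 0.3036  n-range 0.2148 0.2441 zmax 0.043
  s range 0.45768742080997854 0.5862365420745053 d [0.99148947 0.1301869 ] n [-0.1301869   0.99148947]
```

```bash
python3 - <<'E'
import numpy as np,cv2
for n,(a,b,c,d) in {'top':(170,240,325,385),'scene':(170,230,255,335)}.items():
    im=np.load(n+'0.npz')['im'][a:b,c:d]; cv2.imwrite(f'pics/{n}_tab.png',cv2.resize(im,None,fx=8,fy=8,interpolation=cv2.INTER_CUBIC)[:,:,::-1])
E
```

```text
(no output)
```

View pics/top_tab.png

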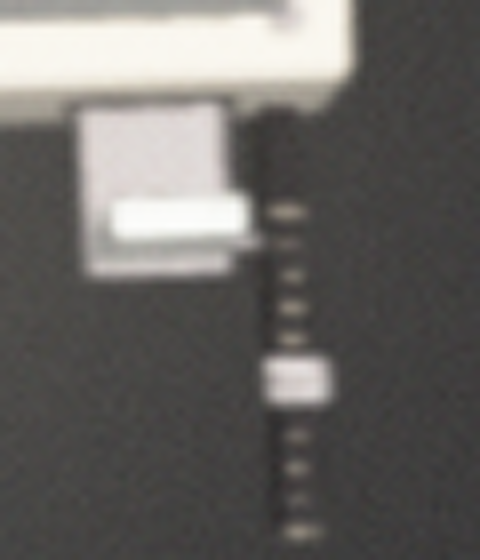

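View pics/scene_tab.png

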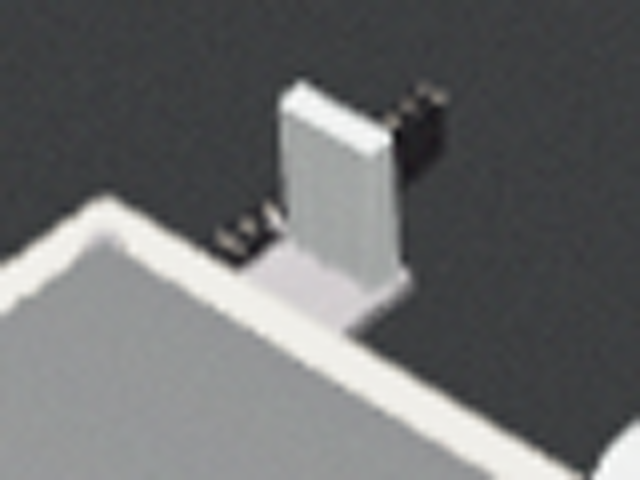

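```bash
cat > fit.py <<'E'
from h import *
from scipy.optimize import least_squares
def org(n,f0):
    z=np.load(f0); f,cx,cy,Rm,t=cam(n); d=z['d']
    v,u=np.mgrid[:400,:640]; c=np.stack([(u-cx)*d/f,(v-cy)*d/f,d],-1); P=(c-t)@Rm; P[d<=0]=np.nan
    return z['im'].astype(float),P
E
python3 - <<'E'
from fit import *
for n in ('top','scene'):
    im,P=org(n,n+'0.npz'); x,y,z=P[...,0],P[...,1],P[...,2]
    b=(z>.015)&(z<.065)&(x>.425)&(x<.495)&(y>.24)&(y<.35); q=P[b]
    def res(p): # y = p0+p1*(x-.48), z p2
        dd=(q[:,1]-p[0]-p[1]*(q[:,0]-.48))/np.hypot(1,p[1]); return np.hypot(dd,q[:,2]-p[2])-.026
    r=least_squares(res,[.29,.14,.026],loss='soft_l1',f_scale=.002); print(n,'bottle y@.48, slope, z',r.x,np.sqrt(np.mean(r.fun**2)))
    # model: meter pose (mx,my,yaw): white/any top mask
    def inmet(p,X): 
        c,s=np.cos(p[2]),np.sin(p[2]); dx,dy=X[...,0]-p[0],X[...,1]-p[1]; return np.stack([c*dx+s*dy,-s*dx+c*dy],-1)
    m=(z>.055)&(z<.08)&(x>.5)&(x<.78)&(y>-.22)&(y<.13)
    cnt,lab,st,_=cv2.connectedComponentsWithStats(m.astype(np.uint8)); k=1+np.argmax(st[1:,4]); mm=(lab==k)
    q=P[mm]; q=q[abs(q[:,2]-np.median(q[:,2]))<.004]
    def edges(p,hx=.07,hy=.135):
        l=inmet(p,q); d=np.maximum(abs(l[:,0])-hx,abs(l[:,1])-hy); return d
    # fit smallest rect: robust edge percentiles for angle search
    best=None
    for yaw in np.radians(np.arange(-5,6,.1)):
        l=inmet([0,0,yaw],q); a=np.percentile(l,[.7,99.3],0); A=np.prod(a[1]-a[0])
        if best is None or A<best[0]: best=(A,yaw,a)
    A,yaw,a=best; mid=a.mean(0); c,s=np.cos(yaw),np.sin(yaw); M=np.array([c*mid[0]-s*mid[1],s*mid[0]+c*mid[1]])
    print(n,'meter',M,'yaw deg',np.degrees(yaw),'size',a[1]-a[0])
    ex=np.array([c,s]); ey=np.array([-s,c])
    # plate
    pl=(z<.012)&(z>-.003)&(x>.42)&(x<.54)&(y>-.07)&(y<.10)&(im.min(-1)>150)
    cnt,lab,st,_=cv2.connectedComponentsWithStats(pl.astype(np.uint8)); k=1+np.argmax(st[1:,4]); q2=P[lab==k]
    l=(q2[:,:2]-M)@np.stack([ex,ey],1); ym=(np.percentile(l[:,1],.5)+np.percentile(l[:,1],99.5))/2; x0=np.percentile(l[:,0],.5)
    print(n,' plate local y mid, width, x front',ym,np.ptp(np.percentile(l[:,1],[.5,99.5])),x0,'centre',M+ex*(x0+.05)+ey*ym)
    t=(z>.088)&(z<.106)&(x>.45)&(x<.6)&(y>-.22)&(y<-.08)&(im.min(-1)>150); q3=P[t]; l=(q3[:,:2]-M)@np.stack([ex,ey],1); print(n,' tab local',l.mean(0),l.min(0),l.max(0),'world',q3.mean(0))
E
```

```text
top bottle y@.48, slope, z [0.29239279 0.14254927 0.02625633] 0.0018839254950661743
top meter [ 0.63852319 -0.05870835] yaw deg 1.2999999999999776 size [0.13345642 0.25980822]
top  plate local y mid, width, x front 0.07448006519332157 0.09695778586496409 -0.18299229288920874 centre [0.50387538 0.0127353 ]
top  tab local [-0.11500213 -0.0740927 ] [-0.12081092 -0.09248416] [-0.10831565 -0.05419821] world [ 0.52523163 -0.13539108  0.09596278]
scene bottle y@.48, slope, z [0.29320091 0.14446629 0.02554817] 0.0010753930734288084
scene meter [ 0.64244733 -0.05494146] yaw deg 1.499999999999977 size [0.13343122 0.2612886 ]
scene  plate local y mid, width, x front 0.07343399487761532 0.0984038914005513 -0.18986265008499636 centre [0.50071033 0.01480619]
scene  tab local [-0.11490797 -0.07299516] [-0.12285386 -0.09298762] [-0.10760844 -0.0545854 ] world [ 0.52948952 -0.13091955  0.09396922]
```

```bash
cat >> h.py <<'E'
def rem(p,yawy):
    "remaining shift in present tool axes, and turn (deg, tool rotvec) to a tool-down pose with tool y at yawy deg"
    o=arm.observe(); Rt=R.from_rotvec(o['ee_rot']); d=Rt.inv().apply(np.array(p)-o['position'])
    a=np.radians(yawy); y=np.array([np.cos(a),np.sin(a),0]); z=np.array([0,0,-1.]); x=np.cross(y,z)
    G=R.from_matrix(np.stack([x,y,z],1)); r=(Rt.inv()*G).as_rotvec(degrees=True)
    print('clock %.2f'%o['clock'],'pos',np.round(o['position'],4),'shift mm',np.round(d*1000,1),'turn',np.round(r,2),'force',np.round(o['force'],1),'open mm',round(o['width']*91.8,1))
E
python3 -m pendant '[[[-0.052,-0.018,0.01],[0,0,0],0.07],[[-0.052,-0.018,0.01],[0,0,0],0.07],[[-0.052,-0.018,0.01],[0,0,0],0.07],[[-0.052,-0.018,0.01],[0,0,0],0.07],[[-0.052,-0.018,0.01],[0,0,0],0.07],[[-0.052,-0.018,0.01],[0,0,0],0.07],[[-0.048,-0.018,0.01],[0,0,-8.2],0.07],[[0,0,0],[0,0,-8.2],0.07],[[0,0,0],[0,0,-8.3],0.07],[[0,0,0],[0,0,-8.3],0.07]]' 4
python3 -c "
from h import *
rem([.536,.301,.007],98.2);print(arm.hold_point_z)"
```

```text
clock: 2.35
position: [0.5362, 0.3018, 0.1567]
ee_rot: [0.231, -3.133, -0.0]
force: [0.1, 0.7, -0.3]
width: 0.762
clock 2.35 pos [0.5362 0.3018 0.1567] shift mm [  0.4  -0.8 149.7] turn [ 0.01 -0.    0.25] force [ 0.1  0.7 -0.3] open mm 70.0
0.0188
```

```bash

python3 -m pendant '[[[0,0,0.037],[0,0,0],0.07],[[0,0,0.037],[0,0,0],0.07],[[0,0,0.037],[0,0,0],0.07],[[0,0,0.03],[0,0,0],0.07],[[0,0,0.0075],[0,0,0],0.07],[[0,0,0],[0,0,0],0.07]]' 4
python3 -c "
from h import *
rem([.536,.301,.007],98.2)
for n in ('scene','top'):
    im,d=arm.get_image(n); save(n+'1',im)
    P=np.array([[.536,.301,.026]]);print(proj(n,P))
im=cv2.imread('pics/scene1.png')[210:370,380:560];cv2.imwrite('pics/scene1z.png',cv2.resize(im,None,fx=4,fy=3.7,interpolation=2))
"
```

```text
clock: 3.1
position: [0.5362, 0.3021, 0.0085]
ee_rot: [0.224, -3.133, 0.0]
force: [-0.3, 0.5, 0.0]
width: 0.761
clock 3.10 pos [0.5362 0.3021 0.0085] shift mm [ 0.4 -1.   1.5] turn [-0.   -0.   -0.01] force [-0.3  0.5  0. ] open mm 69.9
[[446.46032492 299.63496897]]
[[168.42494834 199.44105201]]
```

View pics/scene1z.png

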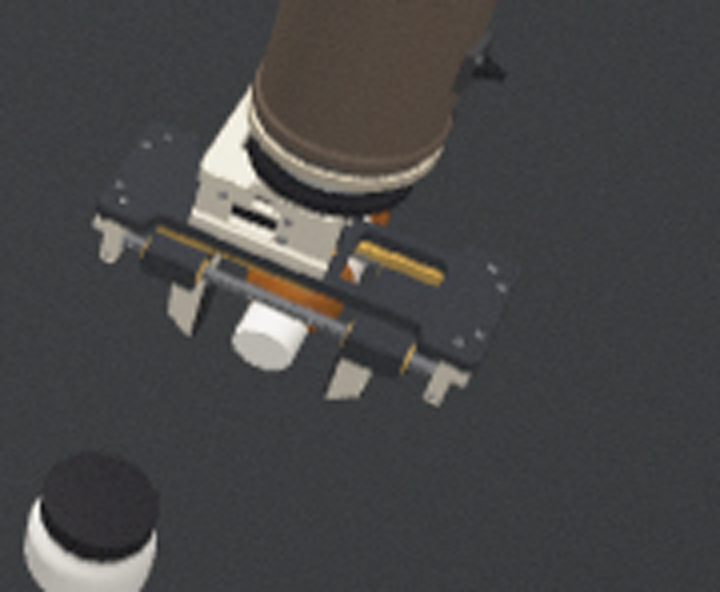

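The fingers straddle the white cap (zoomed at (270,335)), roughly centred. I'll close lightly.

```bash

python3 -m pendant '[[[0,0,0],[0,0,0],0.02],[[0,0,0],[0,0,0],0.02],[[0,0,0],[0,0,0],0.02],[[0,0,0],[0,0,0],0.02],[[0,0,0],[0,0,0],0.02],[[0,0,0],[0,0,0],0.02]]' 4
python3 -c "
from h import *
rem([.536,.301,.007],98.2)"
```

```text
clock: 3.95
position: [0.5361, 0.302, 0.0082]
ee_rot: [-0.225, 3.133, 0.0]
force: [0.2, 0.9, 1.3]
width: 0.346
clock 3.95 pos [0.5361 0.302  0.0082] shift mm [ 0.3 -1.   1.2] turn [0.   0.01 0.  ] force [0.2 0.9 1.3] open mm 31.7
```

```bash

python3 -m pendant '[[[0.0025,0,-0.011],[0,0,0],0.02],[[0.0045,0,-0.011],[0,0,0],0.02],[[0.005,0,-0.01],[0,0,0],0.02],[[0.006,0,-0.01],[0,0,0],0.02],[[0.007,0,-0.0085],[0,0,0],0.02],[[0.0075,0,-0.0085],[0,0,0],0.02],[[0.0085,0,-0.007],[0,0,0],0.02],[[0.009,0,-0.007],[0,0,0],0.02],[[0,0,0],[0,0,0],0.02]]' 4
python3 -c "
from h import *
rem([.536,.301,.007],98.2)
for n in ('scene',):
    im,d=arm.get_image(n); save(n+'2',im)
im=cv2.imread('pics/scene2.png')[190:350,380:560];cv2.imwrite('pics/scene2z.png',cv2.resize(im,None,fx=4,fy=3.7,interpolation=2))
"
```

```text
clock: 5.08
position: [0.4859, 0.2949, 0.0817]
ee_rot: [-0.226, 3.133, 0.0]
force: [-0.2, -0.6, -1.3]
width: 0.35
clock 5.08 pos [0.4859 0.2949 0.0817] shift mm [-50.5  -1.2  74.7] turn [0.01 0.   0.04] force [-0.2 -0.6 -1.3] open mm 32.1
```

View pics/scene2z.png

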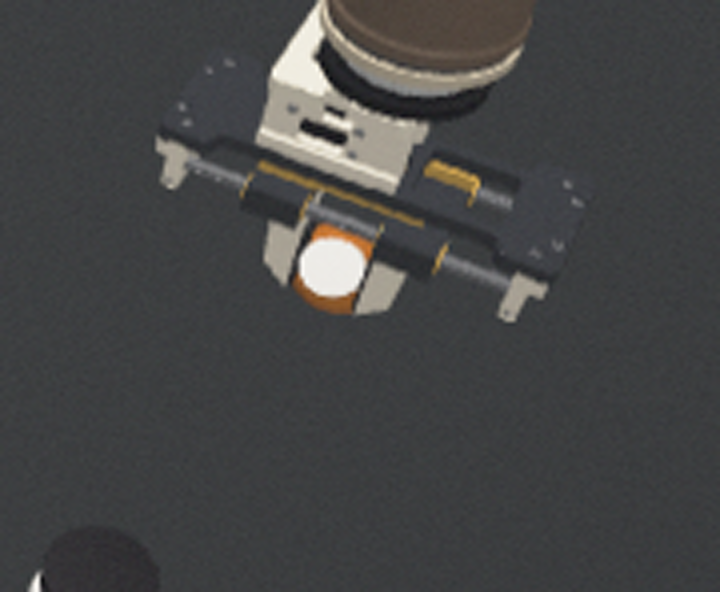

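The bottle is swinging up between the pads; the cap top at zoomed (333,265) now faces up towards the camera. I'll finish the arc and lift.

```bash

python3 -m pendant '[[[0.01,0,-0.006],[0,0,0],0.02],[[0.01,0,-0.006],[0,0,0],0.02],[[0.009,0,-0.006],[0,0,0],0.02],[[0.006,0,-0.006],[0,0,0],0.02],[[0,0,-0.01],[0,0,0],0.02],[[0,0,-0.01],[0,0,0],0.02],[[0,0,-0.01],[0,0,0],0.02],[[0,0,-0.01],[0,0,0],0.02],[[0,0,0],[0,0,0],0.02]]' 4
python3 -c "
from h import *
rem([.5035,.015,.16],98.2)
for n in ('scene','top'):
    im,d=arm.get_image(n); save(n+'3',im); np.savez(n+'3.npz',im=im,d=d)
im=cv2.imread('pics/scene3.png')[190:350,380:560];cv2.imwrite('pics/scene3z.png',cv2.resize(im,None,fx=4,fy=3.7,interpolation=2))
"
```

```text
clock: 6.25
position: [0.4525, 0.2902, 0.1462]
ee_rot: [-0.224, 3.132, 0.001]
force: [0.1, 0.1, -2.6]
width: 0.347
clock 6.25 pos [0.4525 0.2902 0.1462] shift mm [ -11.2 -279.7  -14.1] turn [ 0.05  0.09 -0.01] force [ 0.1  0.1 -2.6] open mm 31.9
```

View pics/scene3z.png

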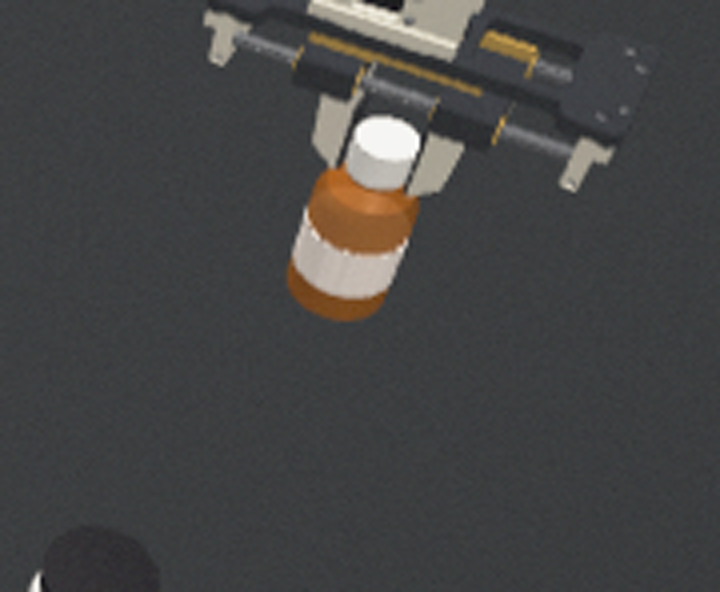

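View pics/top3.png

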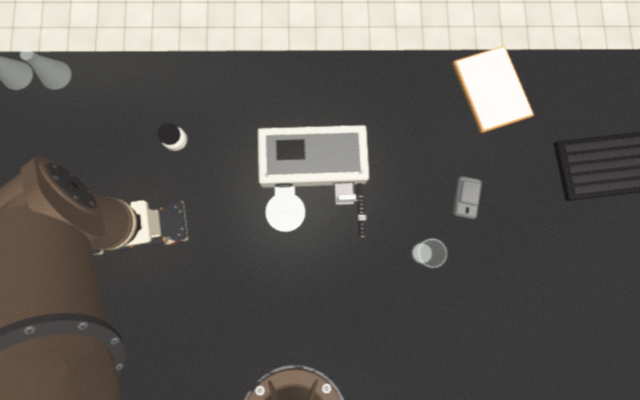

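```bash

python3 -m pendant '[[[-0.001,-0.015,0],[0,0,0],0.02],[[-0.001,-0.03,0],[0,0,0],0.02],[[-0.001,-0.035,0],[0,0,0],0.02],[[-0.001,-0.035,0],[0,0,0],0.02],[[-0.001,-0.035,0],[0,0,0],0.02],[[-0.001,-0.035,0],[0,0,0],0.02],[[-0.002,-0.035,0],[0,0,0],0.02],[[-0.002,-0.03,0],[0,0,0],0.02],[[-0.001,-0.02,0],[0,0,0],0.02],[[0,-0.01,0],[0,0,0],0.02]]' 4
python3 -c "
from fit import *
rem([.5035,.015,.1],98.2)
for n in ('scene','top'):
    im,d=arm.get_image(n); save(n+'4',im); np.savez(n+'4.npz',im=im,d=d)
im=cv2.imread('pics/scene4.png')[130:290,260:440];cv2.imwrite('pics/scene4z.png',cv2.resize(im,None,fx=4,fy=3.7,interpolation=2))
"
```

```text
clock: 7.6
position: [0.5024, 0.012, 0.1449]
ee_rot: [0.221, -3.133, 0.001]
force: [-0.0, -0.5, -2.6]
width: 0.345
clock 7.60 pos [0.5024 0.012  0.1449] shift mm [-1.5  2.8 44.9] turn [-0.03 -0.05 -0.14] force [-0.  -0.5 -2.6] open mm 31.7
```

View pics/scene4z.png

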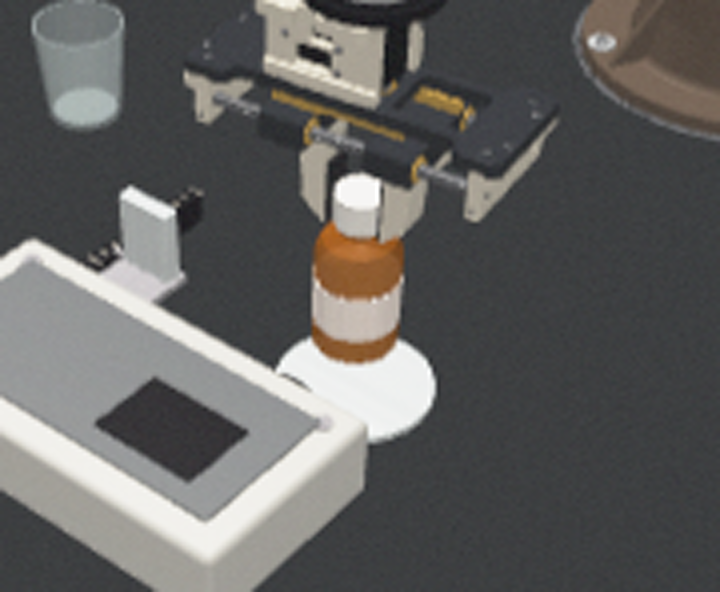

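```bash
python3 - <<'E'
from fit import *
im,P=org('scene','scene4.npz'); x,y,z=P[...,0],P[...,1],P[...,2]
sel=(z>.03)&(z<.15)&(x>.44)&(x<.567)&(y>-.04)&(y<.07)
for a in np.arange(.04,.15,.01):
    q=P[sel&(z>a)&(z<a+.01)]
    if len(q)>5: print('%.3f'%a,len(q),np.round(q.mean(0),3),np.round(np.percentile(q,[2,98],0)[:,:2].ravel(),3))
q=P[sel&(z<.115)]
sat=(im[sel&(z<.115)][:,0]-im[sel&(z<.115)][:,2])>25
q=q[sat]; q=q[(q[:,2]<.12)]
def res(p):
    u=np.array([p[2],p[3],1]);u/=np.linalg.norm(u); w=q-np.array([p[0],p[1],.09]); return np.linalg.norm(w-np.outer(w@u,u),axis=1)-.026
r=least_squares(res,[.5,.015,0,0],loss='soft_l1',f_scale=.002);print(len(q),r.x,np.std(r.fun))
E
```

```text
0.040 34 [0.519 0.024 0.047] [0.498 0.001 0.528 0.038]
0.050 66 [0.52  0.024 0.055] [ 0.491 -0.002  0.555  0.039]
0.060 61 [0.519 0.025 0.065] [ 0.495 -0.002  0.529  0.039]
0.070 62 [0.519 0.024 0.076] [ 0.495 -0.003  0.53   0.038]
0.080 66 [0.52  0.024 0.085] [ 0.498 -0.003  0.53   0.039]
0.090 67 [0.519 0.025 0.095] [ 0.496 -0.004  0.53   0.039]
0.100 78 [0.518 0.024 0.105] [ 0.493 -0.006  0.529  0.039]
0.110 72 [0.518 0.024 0.115] [ 0.493 -0.005  0.53   0.038]
0.120 102 [0.517 0.023 0.125] [ 0.488 -0.005  0.528  0.038]
0.130 116 [0.514 0.018 0.135] [ 0.495 -0.006  0.525  0.034]
0.140 38 [0.514 0.014 0.146] [ 0.508 -0.009  0.519  0.035]
246 [ 0.50234178  0.01203916  0.00569477 -0.00093985] 0.001174261258283029
```

```bash

python3 -m pendant '[[[-0.0015,0.003,0.01],[0,0,0],0.02],[[0,0,0.012],[0,0,0],0.02],[[0,0,0.01],[0,0,0],0.02],[[0,0,0.006],[0,0,0],0.02],[[0,0,0.003],[0,0,0],0.02],[[0,0,0],[0,0,0],0.02]]' 4
python3 -m pendant '[[[0,0,0.0015],[0,0,0],0.02],[[0,0,0],[0,0,0],0.02]]' 4
python3 -m pendant '[[[0,0,0.0015],[0,0,0],0.02],[[0,0,0],[0,0,0],0.02]]' 4
```

```text
clock: 8.45
position: [0.504, 0.0175, 0.1043]
ee_rot: [-0.225, 3.133, 0.0]
force: [0.2, -0.5, -2.7]
width: 0.346
clock: 8.7
position: [0.5042, 0.0175, 0.1031]
ee_rot: [-0.225, 3.133, 0.0]
force: [-0.7, -0.4, 3.8]
width: 0.348
clock: 8.95
position: [0.5042, 0.0175, 0.1016]
ee_rot: [-0.224, 3.133, 0.0]
force: [-0.8, -0.3, 4.1]
width: 0.35
```

```bash

python3 -m pendant '[[[0,0,-0.001],[0,0,0],0.034],[[0,0,0],[0,0,0],0.036],[[0,0,0],[0,0,0],0.04],[[0,0,0],[0,0,0],0.05],[[0,0,0],[0,0,0],0.06]]' 4
python3 -c "
from fit import *
rem([.5035,.015,.1],98.2)
for n in ('scene','top'):
    im,d=arm.get_image(n); save(n+'5',im); np.savez(n+'5.npz',im=im,d=d)
im=cv2.imread('pics/scene5.png')[150:290,280:420];cv2.imwrite('pics/scene5z.png',cv2.resize(im,None,fx=4,fy=4,interpolation=2))
"
```

```text
clock: 9.57
position: [0.5038, 0.0175, 0.1022]
ee_rot: [0.225, -3.134, -0.0]
force: [-0.1, 0.1, -0.4]
width: 0.601
clock 9.57 pos [0.5038 0.0175 0.1022] shift mm [ 0.7 -2.4  2.2] turn [ 0. -0.  0.] force [-0.1  0.1 -0.4] open mm 55.2
```

View pics/scene5z.png

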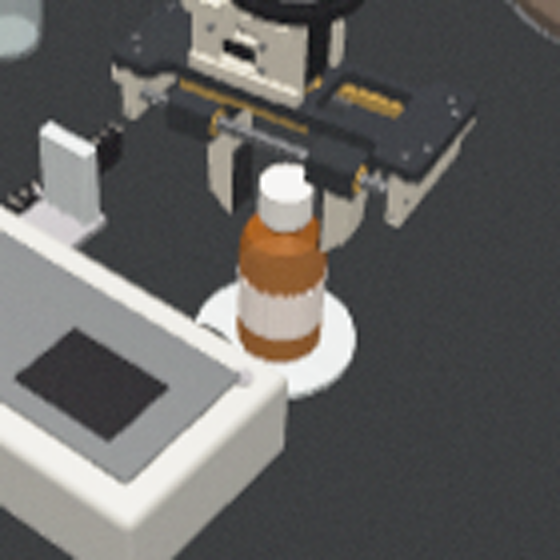

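```bash

python3 -m pendant '[[[0,0,-0.005],[0,0,0],0.07],[[0,0,-0.02],[0,0,0],0.07],[[0,0,-0.03],[0,0,0],0.07],[[0,0,-0.025],[0,0,0],0.07],[[0,-0.02,0],[0,0,0],0.07],[[0,-0.035,0],[0,0,0],0.07],[[0,-0.035,0],[0,0,0],0.05],[[0,-0.035,0],[0,0,0],0.05],[[0,-0.02,0],[0,0,0],0.04],[[0,-0.005,0],[0,0,0],0.035]]' 4
python3 -m pendant '[[[0,0,0],[0,0,10],0.03],[[0,0,0],[0,0,10],0.03],[[0,0,0],[0,0,10],0.03],[[0,0,0],[0,0,10],0.03],[[0,0,0],[0,0,10],0.03],[[0,0,0],[0,0,10],0.03],[[0,0,0],[0,0,10],0.03],[[0,0,0],[0,0,10],0.03],[[0,0,0],[0,0,10],0.03],[[0,0,0],[0,0,6.8],0.03]]' 20
python3 -c "
from fit import *
rem([.527,-.133,.16],1.4)
for n in ('scene','top'):
    im,d=arm.get_image(n); save(n+'6',im); np.savez(n+'6.npz',im=im,d=d)
im=cv2.imread('pics/scene6.png')[120:290,250:450];cv2.imwrite('pics/scene6z.png',cv2.resize(im,None,fx=3.5,fy=3.5,interpolation=2))
im=cv2.imread('pics/top6.png')[110:270,240:440];cv2.imwrite('pics/top6z.png',cv2.resize(im,None,fx=3.5,fy=3.5,interpolation=2))
"
```

```text
clock: 10.92
position: [0.5252, -0.1324, 0.1825]
ee_rot: [-0.221, 3.134, -0.001]
force: [0.2, 1.4, 0.8]
width: 0.4
clock: 12.18
position: [0.5253, -0.1295, 0.1823]
ee_rot: [-2.197, -2.245, -0.001]
force: [0.3, -0.6, 0.3]
width: 0.327
clock 12.18 pos [ 0.5253 -0.1295  0.1823] shift mm [-3.6  1.6 22.3] turn [ 0.   -0.05 -0.18] force [ 0.3 -0.6  0.3] open mm 30.0
```

View pics/scene6z.png

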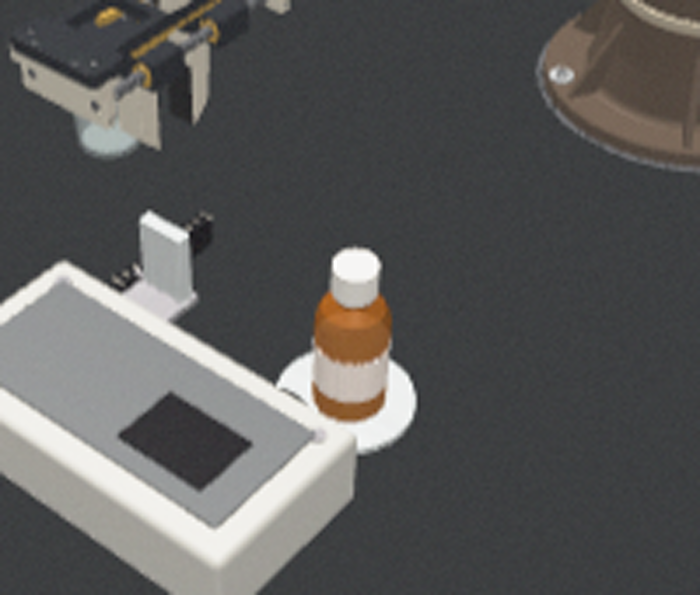

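View pics/top6z.png

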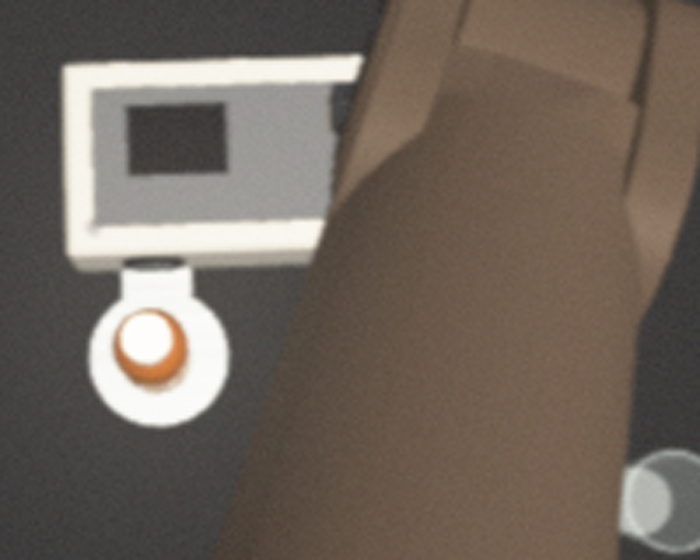

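```bash
python3 - <<'E'
from fit import *
def ray(n,u,v,z0):
    f,cx,cy,Rm,t=cam(n); d=Rm.T@np.array([(u-cx)/f,(v-cy)/f,1]); o=-Rm.T@t; return o+d*(z0-o[2])/d[2]
s=lambda a:(a+.5)/8-.5
im=np.load('top0.npz')['im'].astype(float)
sub=im[212:224,355:370].mean(-1); print(np.round(sub[1:11,2:13]).astype(int))
pi=ray('top',325+s(298),170+s(380),.044); pt=ray('top',325+s(179.5),170+s(217),.096)
pt2=ray('top',325+s(262),170+s(240),.034)
print('index',pi,'tab',pt,'pointer',pt2)
for yaw in (1.2,1.5):
    c,sn=np.cos(np.radians(yaw)),np.sin(np.radians(yaw)); d=pi-pt; print('local d',c*d[0]+sn*d[1],-sn*d[0]+c*d[1])
    d=pi-pt2; print('local from pointer',c*d[0]+sn*d[1])
im,P=org('top','top0.npz'); x,y,z=P[...,0],P[...,1],P[...,2]
m=(z>.026)&(z<.055)&(x>.45)&(x<.51)&(y>-.21)&(y<-.15)&(im.min(-1)>110); print('idx cloud',m.sum(),np.round(P[m],3)[:30])
im,P=org('scene','scene6.npz');x,y,z=P[...,0],P[...,1],P[...,2]
q=P[(z>.012)&(z<.08)&(x>.45)&(x<.567)&(y>-.04)&(y<.08)]
r=least_squares(lambda p:np.hypot(q[:,0]-p[0],q[:,1]-p[1])-.026,[.5,.015],loss='soft_l1',f_scale=.002);print('bottle',len(q),r.x,np.std(r.fun))
im,P=org('top','top6.npz');x,y,z=P[...,0],P[...,1],P[...,2]
q=P[(z>.118)&(z<.14)&(x>.45)&(x<.567)&(y>-.04)&(y<.08)]; print('cap top (top cam)',q.mean(0),len(q))
E
```

```text
[[ 63  59  72  88  96  90  79  74  69  63  69]
 [ 74 101 121 133 132 129 128 122 101  77  66]
 [ 95 156 196 208 209 211 204 188 152 101  71]
 [ 94 155 195 213 218 219 218 207 168 111  76]
 [ 87 135 174 197 204 204 208 203 174 119  75]
 [ 87 139 182 200 205 208 214 210 176 122  75]
 [ 82 131 178 195 198 201 205 196 163 112  76]
 [ 72  93 116 132 131 132 133 128 110  82  66]
 [ 67  63  64  73  77  77  74  78  70  62  65]
 [ 66  54  51  55  64  66  68  66  60  63  62]]
index [ 0.4815742  -0.17787001  0.044     ] tab [ 0.52533051 -0.13682569  0.096     ] pointer [ 0.52666579 -0.16977432  0.034     ]
local d -0.044606285041038495 -0.04011896195114575
local from pointer -0.04525124489007549
local d -0.044815735022850245 -0.039884855115212954
local from pointer -0.04528805959386849
idx cloud 42 [[ 0.491 -0.181  0.027]
 [ 0.491 -0.184  0.028]
 [ 0.488 -0.17   0.034]
 [ 0.488 -0.173  0.033]
 [ 0.488 -0.175  0.033]
 [ 0.488 -0.178  0.031]
 [ 0.488 -0.18   0.035]
 [ 0.488 -0.183  0.031]
 [ 0.488 -0.185  0.031]
 [ 0.485 -0.17   0.033]
 [ 0.485 -0.173  0.032]
 [ 0.485 -0.175  0.035]
 [ 0.485 -0.177  0.034]
 [ 0.485 -0.18   0.031]
 [ 0.484 -0.181  0.045]
 [ 0.484 -0.183  0.044]
 [ 0.484 -0.186  0.043]
 [ 0.483 -0.17   0.032]
 [ 0.482 -0.171  0.046]
 [ 0.482 -0.173  0.045]
 [ 0.482 -0.175  0.046]
 [ 0.482 -0.178  0.044]
 [ 0.482 -0.181  0.043]
 [ 0.482 -0.183  0.045]
 [ 0.482 -0.186  0.042]
 [ 0.481 -0.17   0.03 ]
 [ 0.48  -0.175  0.032]
 [ 0.48  -0.178  0.031]
 [ 0.48  -0.18   0.036]
 [ 0.48  -0.182  0.035]]
bottle 432 [0.50302101 0.01782386] 0.003255178795072839
cap top (top cam) [0.50089232 0.0158167  0.13103856] 161
```

```bash

python3 -m pendant '[[[-0.0035,0.002,0.02],[0,0,0],0.03],[[0,0,0.03],[0,0,0],0.03],[[0,0,0.03],[0,0,0],0.03],[[0,0,0.025],[0,0,0],0.03],[[0,0,0.015],[0,0,0],0.03],[[0,0,0.009],[0,0,0],0.03],[[0,0,0],[0,0,0],0.03]]' 20
python3 -c "
from fit import *
rem([.5273,-.133,.053],1.4)
for n in ('scene',):
    im,d=arm.get_image(n); save(n+'7',im); np.savez(n+'7.npz',im=im,d=d)
im=cv2.imread('pics/scene7.png')[130:260,240:380];cv2.imwrite('pics/scene7z.png',cv2.resize(im,None,fx=4.5,fy=4.5,interpolation=2))
"
```

```text
clock: 13.15
position: [0.5273, -0.1343, 0.0532]
ee_rot: [-2.193, -2.249, 0.0]
force: [1.0, -0.4, -0.8]
width: 0.325
clock 13.15 pos [ 0.5273 -0.1343  0.0532] shift mm [1.3 0.  0.2] turn [-0.01 -0.01  0.04] force [ 1.  -0.4 -0.8] open mm 29.8
```

View pics/scene7z.png

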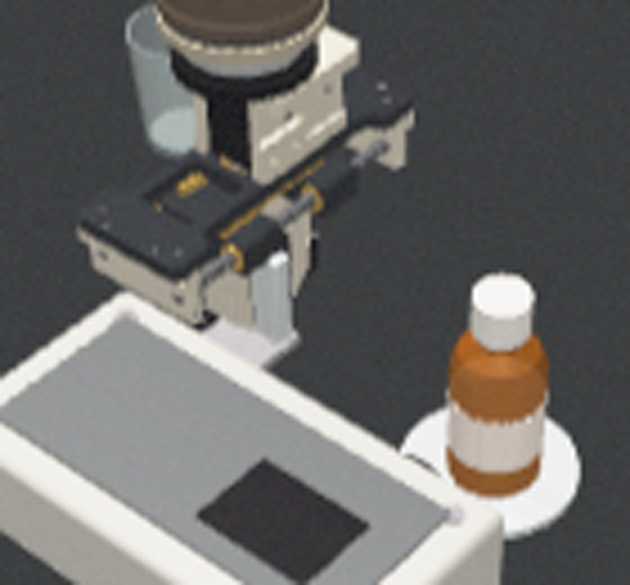

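```bash

python3 -m pendant '[[[0,0,0],[0,0,0],0],[[0,0,0],[0,0,0],0],[[0,0,0],[0,0,0],0],[[0,0,0],[0,0,0],0],[[0,0,0],[0,0,0],0]]' 40
python3 -c "
from h import *
rem([.5273,-.133,.053],1.4)"
```

```text
clock: 13.82
position: [0.5271, -0.1345, 0.0537]
ee_rot: [-2.195, -2.248, -0.0]
force: [-2.2, 0.9, 5.5]
width: 0.127
clock 13.82 pos [ 0.5271 -0.1345  0.0537] shift mm [1.5 0.2 0.7] turn [ 0.   -0.02 -0.03] force [-2.2  0.9  5.5] open mm 11.7
```

```bash

python3 -m pendant '[[[0,-0.004,0],[0,0,0],0],[[0,-0.007,0],[0,0,0],0],[[0,-0.008,0],[0,0,0],0],[[0,-0.008,0],[0,0,0],0],[[0,-0.008,0],[0,0,0],0],[[0,-0.006,0],[0,0,0],0],[[0,-0.003,0],[0,0,0],0],[[0,0,0],[0,0,0],0],[[0,0,0],[0,0,0],0]]' 40
python3 -c "
from h import *
rem([.4831,-.1352,.053],1.4)
for n in ('scene','top'):
    im,d=arm.get_image(n); save(n+'8',im); np.savez(n+'8.npz',im=im,d=d)
im=cv2.imread('pics/scene8.png')[140:230,250:340];cv2.imwrite('pics/scene8z.png',cv2.resize(im,None,fx=6.5,fy=6.5,interpolation=2))
"
```

```text
clock: 14.95
position: [0.4858, -0.1353, 0.0537]
ee_rot: [2.191, 2.247, 0.004]
force: [9.0, 1.9, -5.0]
width: 0.13
clock 14.95 pos [ 0.4858 -0.1353  0.0537] shift mm [ 0.2 -2.7  0.7] turn [0.24 0.04 0.04] force [ 9.   1.9 -5. ] open mm 11.9
```

View pics/scene8z.png

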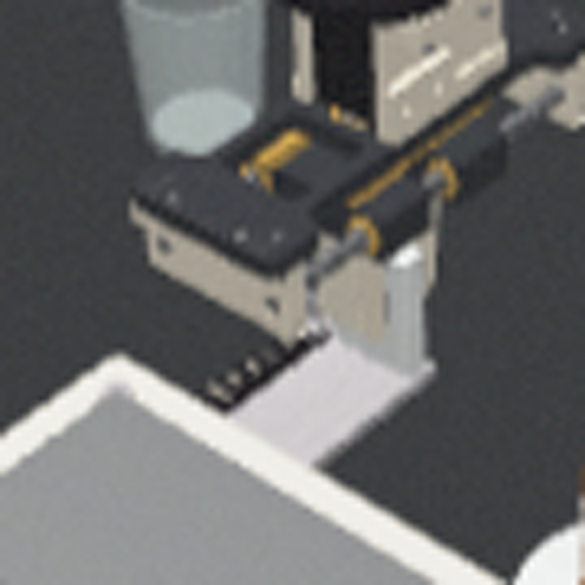

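View pics/top8.png

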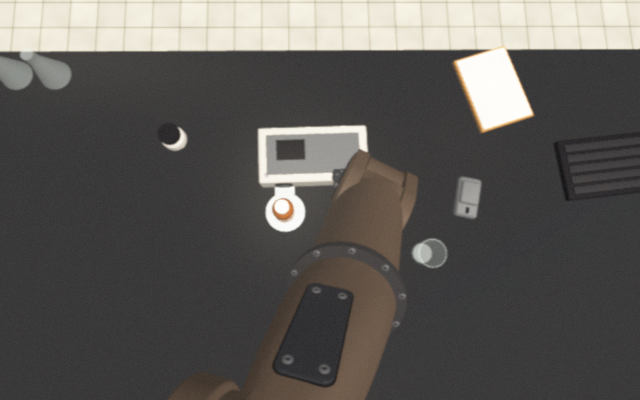

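```bash

python3 -m pendant '[[[0,-0.0015,0],[0,0,0],0],[[0,-0.001,0],[0,0,0],0],[[0,0,0],[0,0,0],0],[[0,0,0],[0,0,0],0]]' 40
python3 -c "
from h import *
rem([.4831,-.1352,.053],1.4)
ps=[]
for k in range(4):
    im,d=arm.get_image('scene'); ps.append(im.astype(float))
im=np.mean(ps,0).astype(np.uint8); np.savez('scene9.npz',im=im,d=d)
cv2.imwrite('pics/scene9z.png',cv2.resize(im[170:215,275:325],None,fx=14,fy=13,interpolation=2)[:,:,::-1])
print(proj('scene',np.array([[.4815+.002,-.1779+.002,.044],[.4835,-.176,.033],[.483,-.135,.096],[.483,-.163,.036]])))
"
```

```text
clock: 15.55
position: [0.4834, -0.1353, 0.0537]
ee_rot: [2.191, 2.247, 0.004]
force: [9.9, 1.8, -4.9]
width: 0.129
clock 15.55 pos [ 0.4834 -0.1353  0.0537] shift mm [ 0.1 -0.3  0.7] turn [0.25 0.04 0.05] force [ 9.9  1.8 -4.9] open mm 11.8
[[297.14509507 184.58641313]
 [297.30016576 187.70776351]
 [308.09191441 175.59700328]
 [300.93137109 188.82853181]]
```

View pics/scene9z.png

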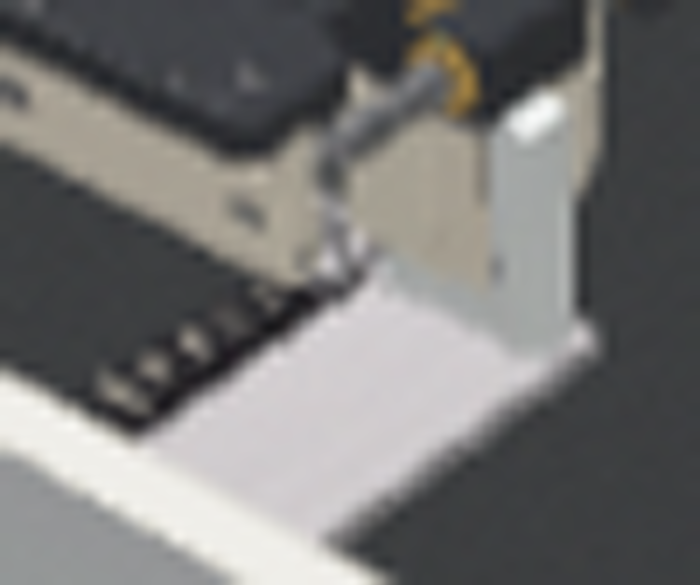

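```bash
python3 - <<'E'
from fit import *
def ray(n,u,v,z0):
    f,cx,cy,Rm,t=cam(n); d=Rm.T@np.array([(u-cx)/f,(v-cy)/f,1]); o=-Rm.T@t; return o+d*(z0-o[2])/d[2]
f,cx,cy,Rm,t=cam('top'); print('cam at',-Rm.T@t)
im=np.load('top0.npz')['im'].astype(float).mean(-1)
def cen(r0,r1,c0,c1,bg):
    w=np.clip(im[r0:r1,c0:c1]-bg,0,None); v,u=np.mgrid[r0:r1,c0:c1]; return (w*u).sum()/w.sum(),(w*v).sum()/w.sum()
a=cen(212,223,356,368,115); b=cen(192,203,336,360,238)
print(a,b)
c,s=np.cos(.0244),np.sin(.0244)
pt=ray('top',*b,.096)
for z in (.032,.036,.044):
    pi=ray('top',*a,z); d=pi-pt; print(z,pi,pt,'local',c*d[0]+s*d[1],-s*d[0]+c*d[1])
# scene: index bits & tab now
im,P=org('scene','scene9.npz'); x,y,z=P[...,0],P[...,1],P[...,2]
m=(z>.085)&(z<.105)&(y>-.13)&(y<-.105)&(x>.45)&(x<.52); print('tab edge scene',P[m].mean(0),m.sum())
print(np.round(P[183:192,296:301],3))
E
```

```text
cam at [ 0.39451385 -0.03158459  0.99288488]
(np.float64(361.7280308558324), np.float64(216.93224225998125)) (np.float64(346.479057591623), np.float64(196.63481675392669))
0.032 [ 0.48300502 -0.17952083  0.032     ] [ 0.52547558 -0.13560516  0.096     ] local -0.043529356914338645 -0.04286642161731079
0.036 [ 0.48263665 -0.178905    0.036     ] [ 0.52547558 -0.13560516  0.096     ] local -0.04388259607011486 -0.04224178415401094
0.044 [ 0.4818999  -0.17767333  0.044     ] [ 0.52547558 -0.13560516  0.096     ] local -0.04458907438166729 -0.04099250922741129
tab edge scene [ 0.49000078 -0.12206426  0.09254688] 75
[[[ 0.565 -0.096  0.145]
  [ 0.561 -0.097  0.143]
  [ 0.551 -0.104  0.132]
  [ 0.549 -0.103  0.131]
  [ 0.508 -0.14   0.085]]

 [[ 0.566 -0.095  0.143]
  [ 0.56  -0.098  0.138]
  [ 0.446 -0.211  0.003]
  [ 0.439 -0.214 -0.003]
  [ 0.507 -0.142  0.079]]

 [[ 0.567 -0.095  0.141]
  [ 0.562 -0.097  0.137]
  [ 0.483 -0.173  0.044]
  [ 0.444 -0.209 -0.001]
  [ 0.508 -0.141  0.078]]

 [[ 0.565 -0.097  0.135]
  [ 0.562 -0.096  0.134]
  [ 0.486 -0.17   0.044]
  [ 0.482 -0.171  0.041]
  [ 0.508 -0.141  0.074]]

 [[ 0.568 -0.095  0.135]
  [ 0.563 -0.096  0.131]
  [ 0.487 -0.17   0.041]
  [ 0.485 -0.168  0.041]
  [ 0.507 -0.142  0.07 ]]

 [[ 0.566 -0.096  0.13 ]
  [ 0.563 -0.096  0.128]
  [ 0.487 -0.169  0.038]
  [ 0.483 -0.17   0.035]
  [ 0.479 -0.171  0.032]]

 [[ 0.568 -0.095  0.129]
  [ 0.562 -0.097  0.124]
  [ 0.485 -0.172  0.032]
  [ 0.486 -0.167  0.035]
  [ 0.486 -0.163  0.037]]

 [[ 0.567 -0.095  0.126]
  [ 0.564 -0.096  0.123]
  [ 0.487 -0.17   0.031]
  [ 0.486 -0.168  0.031]
  [ 0.486 -0.163  0.034]]

 [[ 0.569 -0.094  0.124]
  [ 0.491 -0.171  0.029]
  [ 0.488 -0.169  0.029]
  [ 0.487 -0.167  0.029]
  [ 0.48  -0.17   0.022]]]
```

```bash
python3 - <<'E'
from fit import *
for f0,x0 in (('scene0.npz',.53),('scene9.npz',.487)):
    im,P=org('scene',f0); x,y,z=P[...,0],P[...,1],P[...,2]
    for a,b in ((.06,.085),(.045,.09)):
        m=(z>a)&(z<b)&(y>-.122)&(y<-.112)&(abs(x-x0)<.03); print(f0,np.median(P[m],0),P[m].mean(0),m.sum())
    m=(z>.028)&(z<.042)&(y>-.155)&(y<-.10)&(x<x0+.0)&(x>x0-.06)
o=arm.observe(); print(o['clock'],o['position'],o['force'])
im,P=org('scene','scene9.npz'); x,y,z=P[...,0],P[...,1],P[...,2]
q=P[(z>.012)&(z<.08)&(x>.45)&(x<.567)&(y>-.04)&(y<.08)]
r=least_squares(lambda p:np.hypot(q[:,0]-p[0],q[:,1]-p[1])-.026,[.5,.015],loss='soft_l1',f_scale=.002);print('bottle',r.x)
for l,c in (('beaker',(.404,-.32)),('jar',(.712,.305)),('mouse',(.543,-.438))):
    im,d=arm.get_image('scene'); r=arm.masks_of('scene',l); print(l,np.round(np.median(cloud('scene',d,r[0]['pixels']),0),3) if r else None,c)
E
```

```text
scene0.npz [ 0.53141461 -0.1147579   0.07314637] [ 0.52991522 -0.11572541  0.07269877] 41
scene0.npz [ 0.53117507 -0.11479184  0.06797155] [ 0.52993675 -0.1157145   0.06752579] 71
scene9.npz [ 0.4880583  -0.11525571  0.07144009] [ 0.48786853 -0.11642887  0.07291095] 43
scene9.npz [ 0.4880583  -0.11546459  0.06942502] [ 0.48760314 -0.11641653  0.0686174 ] 73
15.75 [ 0.48341468 -0.13530759  0.05372262] [ 9.02803184  1.40761361 -5.08759535]
bottle [0.50292029 0.01783047]
beaker [ 0.402 -0.323  0.059] (0.404, -0.32)
jar None (0.712, 0.305)
mouse [ 0.542 -0.439  0.022] (0.543, -0.438)
```

```bash

python3 -m pendant '[[[0,-0.0005,0],[0,0,0],0],[[0,0,0],[0,0,0],0],[[0,0,0],[0,0,0],0],[[0,0,0],[0,0,0],0],[[0,0,0],[0,0,0],0],[[0,0,0],[0,0,0],0]]' 40
python3 -c "
from h import *
rem([.4831,-.1352,.053],1.4)
im,d=arm.get_image('scene'); save('scene10',im)
cv2.imwrite('pics/scene10z.png',cv2.resize(im[120:290,230:430],None,fx=3.5,fy=3.5)[:,:,::-1])"
```

```text
clock: 16.8
position: [0.483, -0.1353, 0.0538]
ee_rot: [2.191, 2.247, 0.004]
force: [10.2, 1.6, -4.7]
width: 0.132
clock 16.80 pos [ 0.483  -0.1353  0.0538] shift mm [0.1 0.1 0.8] turn [0.26 0.04 0.05] force [10.2  1.6 -4.7] open mm 12.1
```

View pics/scene10z.png

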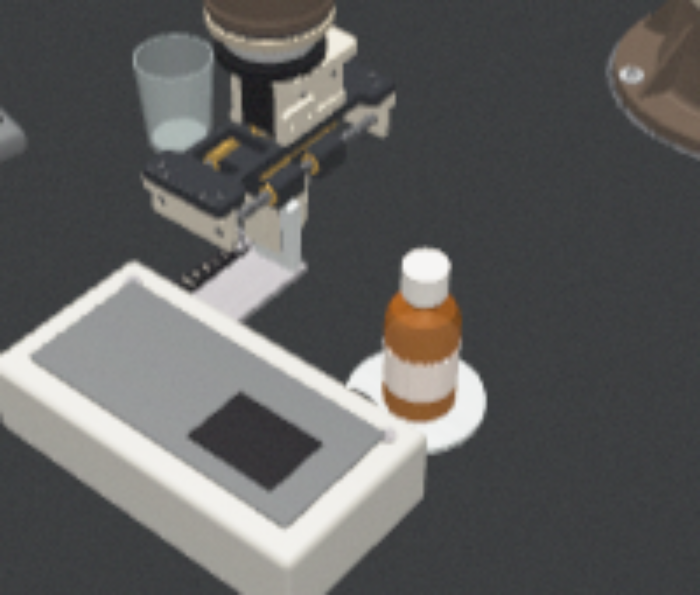

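The bottle stands on the plate at zoomed (425,335). The tab is held at (292,235), with the index beside it at (240,240).

```bash
python3 -c "
from cell import arm
print(arm.sign_off())"
```

```text
the job is handed in; nothing more can be done
None
```

The bottle stands upright on the sample plate and is released. The shutter is pulled out and still held at the index. I handed the job in at about 17 s, and the sign-off reports no verdict.

- **Bottle:** I pinched the cap at 4 N and swung the bottle upright as I lifted it. I then lowered it onto the plate until the force showed contact, and opened the fingers. The final fit puts it at about (0.503, 0.018). My plate-centre estimate is (0.5035, 0.015), so it is roughly 3 mm off centre, against the 22 mm allowed.
- **Shutter:** I gripped the tab at 40 N and pulled it about 44 mm. Index estimates ranged from 43.5 to 44.7 mm, so the tab should be within about 1 mm of the mark. The wrist force of about 10 N fits the spring's pull at that distance.
- **Disagreements:** The two cameras differed by 2 to 5 mm in absolute positions. I averaged them for the plate and tab, and measured the pull relative to the tab in a single picture. The scene camera put the tab's travel at 42.2 to 43.3 mm where the arm read 43.7, so I pulled a further 0.5 mm.
- **Bystanders:** The last check found the beaker and mouse within 4 mm of their starting places. The network missed the jar in that check. It looked unmoved in the top picture taken just before, and the arm never went near it afterwards.

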